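# Close and latch the vegetable bin

## Robot

A 6-joint arm with a two-finger parallel gripper is mounted at the origin on a cart in front of the work surface, level with it; the furniture and walls round the work are solid. World frame = base frame: x ahead of the robot, y to its left, z up, the work surface at z = 0. Lengths are in m, angles in rad, forces in N, time in s.
With the tool pointing down it reaches from about 0.4 to 0.925 m from the base axis. Payload 3.4 kg.
Tool frame: the origin (TCP) lies midway between the tips of the shut fingers; the grasp point (between the pads) lies 19 mm behind it; y points along the fingers, x is the direction in which the jaws open and shut, and the axes are right-handed (so a half turn about y gives the same grasp; the last joint's range is limited). The gripper opens to 85 mm and grips with 20 to 120 N. Pads are 22 mm wide; open, the fingers measure 114 mm over their backs; the gripper's body (76 mm by 85 mm) begins 54 mm behind the grasp point. The pads swing forward as they close: fully open they stand 13 mm farther back than shut.
Start: joints at [1.071, 0.307, 1.506, -0, 1.328, -0.073], TCP at [0.238, 0.524, 0.231] pointing down, gripper open.
Joint ranges: [-3.12, 3.12], [-1.05, 2.28], [0.14, 2.33], [-1.42, 4.57], [0.1, 2.73], [-2.68, 2.68]. Speed limits (rad/s): [2.57, 2.57, 3.14, 3.14, 3.14, 3.14].

## Interface

Orientations are given as a unit quaternion [x, y, z, w].
In Python, from plant import env, eyes gives the robot as it stands. The module is installed in compiled form; this text tells all that it offers.
- The arm moves only by the shell command python3 -m crank 'ROWS' [OPENING] [FORCE]. ROWS is JSON, a list of rows, each a list of 6 numbers: the shift along the tool's x, y, z in m, then the turn, a rotation vector about the tool's x, y, z in degrees. In form: [[tx, ty, tz, wx, wy, wz], ...]. A call has 1 to 5 rows; each row shifts and turns the commanded pose from where the row before left it, along the tool's axes as they then stand; what a row does not reach is not made up. A row lasts 1/10 s, in which the tool goes at most 50 mm and 8.59 degrees, less where a joint would pass 70% of its speed; a pose out of reach is approached as far as the arm can. A call with a gripper value outside its range is refused whole. OPENING is the finger opening in m, from 0 to 0.0854, set as the call begins (- or left out, the last holds). The fingers move at their own pace and stop on an object; FORCE is the grip in N (left out, the last holds). Time passes only in rows, so rows that do not move let the fingers close. It gives the time, the measured TCP pose, the force and the opening at its end, in the units of the state.
- env.observe(): the state, without advancing time (a new reading comes with each control period).
- eyes.read_camera(name): name is "scene" or "side" or "wrist"; returns the picture (480x640x3 uint8, red, green, blue); there is no depth.
- eyes.get_calibration(name): a dict with "mtx" (3x3 intrinsics, pixels), "R" (3x3) and "t" (3): a world point X has camera coordinates R X + t. Camera axes: x right, y down, z forward; pixel columns grow to the right and rows downward; lengths in m; the calibration is good to about 2 mm. A picture is of the moment at which its call begins: read the wrist's pose just before it. get_calibration takes no time and is no camera call; for the wrist camera it gives the pose at the moment of the call.
- env.finish_job(): hands the job in, once; it reports no verdict.
The state is a dict: "time": time; "qpos": joint angles; "joint_vel": joint speeds; "effort": joint torques, N m; "ee_pos": TCP position; "tool_rot": TCP orientation; "force": force on the tool from outside, world axes, zero at the start; "torque": the same for the moment, N m; "finger_gap": finger opening in m.
Only numpy, scipy, OpenCV 4.12 (cv2) and the standard library are available. Lean on these libraries where they do the work, as an engineer would, in place of code of your own. Each camera call takes 0.05 s, during which the arm holds its last target. There are 200 camera calls.

## Task

Close up the vegetable bin: with the fingertips, push its white sliding cover fully shut over the vegetables, and only then swing the steel turn latch over the cover by gently pushing its black knob until it lies straight across, against its stop. Do not pinch or force the latch, pick nothing up, and leave the shakers standing round the bin where they are.

Things in the scene. Friction and masses are not known exactly. Their poses are not given: they have to be found in the camera images.
- bin: Low aluminium vegetable bin, fixed to the table, 160 mm along its x, 250 mm along its y, rim and deck 72 mm high (the two dark side rails at x = -77 and +77 mm reach 74 mm). Origin at the centre of its underside; z up. The half at -y is closed by a flat fixed deck; the half at +y is open from above and holds a tomato and a garlic bulb. A bracket on the +y end carries a post with the turn latch.
- cover (a joint): How far the white sliding cover stands open, m: 0 = fully shut (hard stop) over the vegetables, at most 0.112 = pushed back over the deck. To shut it, push it along the bin's +y. It slides with about 2.5 N of friction and stays where it is left. The cover is a rigid slab 148 mm (x) by 118 mm (y), underside 76 mm and top 103 mm above the table; it cannot be lifted off.
- push_strip (a point): Middle of the outer face of the red strip (120 mm along x, 18 mm high) on the cover's -y edge; height 89 mm. Push here, from the -y side, with the fingertips just above the deck (72 mm). It moves with the cover; the axes are those of the bin.
- latch (a joint): Angle of the steel turn latch about its vertical pivot, rad: 0 = latched (hard stop), the arm points along the bin's -y across the shut cover; it grows anticlockwise seen from above, so that at 1.57 the arm points along the bin's +x, clear of the cover. In the bin's frame the arm points along (sin a, -cos a). It stays where it is left; turning it takes about 1.5 N at the knob, and it must not be gripped or forced against its stop.
- latch_pivot (a point): Point on the latch's vertical axis, on top of the arm at its root, at (0, 142, 114) mm in the bin's frame.
- latch_knob (a point): Centre of the upright black knob near the latch arm's end, a peg 18 mm in diameter standing from 113 to 143 mm above the table (centre 128 mm), 65 mm from the pivot axis. The arm is 20 mm wide, lies from 106 to 114 mm above the table and ends 75 mm from the axis. It passes over the shut cover (top 103 mm). The way to the latched position is clockwise seen from above.
- chilli_shaker_mid (a point): Bystander: loose shaker with red-brown flakes and a white dome top, 65 mm in diameter, 100 mm high, upright; the point is its centre, half-way up.
- oregano_shaker_mid (a point): Bystander: loose shaker with green contents and a white dome top, 58 mm in diameter, 83 mm high, upright; the point is its centre, half-way up.
- cheese_shaker_mid (a point): Bystander: loose shaker with cream-coloured contents and a white dome top, 58 mm in diameter, 83 mm high, upright; the point is its centre, half-way up.
Not all that is in view belongs to the job. What is shaped like the part that bears chilli_shaker_mid but blue or purple is not meant.

How it is judged:
On the way, in this order (a step that is already met when the one before it is completed fails the run):
1. the cover is pushed fully shut (within 4 mm) (value of joint cover below 0.004 m), for 0.2 s.
2. the latch is swung across the shut cover (within 0.2 rad of its stop) (value of joint latch below 0.2 rad and value of joint cover below 0.004 m), for 0.2 s.
At the end, for the whole second after the job is handed in: The cover is within 4 mm of fully shut, the latch within 0.2 rad of its latched stop, and the three shakers stand upright within 15 mm of where they stood (all of step 2 and angle between each of chilli_shaker_mid, oregano_shaker_mid, cheese_shaker_mid's own z axis and vertical below 0.15 rad and distance of each of chilli_shaker_mid, oregano_shaker_mid, cheese_shaker_mid from where it was at the start of the episode below 0.015 m); the robot touches nothing.
It fails at once if the latch is pinched or forced: the fingers press on it with more than 36 N in all (both sides of a pinch count) (contact force between the fingers and latch above 36 N).
It fails at once if the latch is swung in (below 0.8 rad) while the cover is still open by more than 4 mm (value of joint latch below 0.8 rad and value of joint cover above 0.004 m).
It fails at once if a shaker is lifted, carried or pushed more than 15 mm (distance of any of chilli_shaker_mid, oregano_shaker_mid, cheese_shaker_mid from where it was at the start of the episode above 0.015 m).
It also fails if it takes over 48 s, if anything falls off the work surface, if the arm or the gripper's body presses on something with over 40 N, if the wrist force passes 120 N, or if a joint passes its speed limit or range.

## Working session

There is one attempt and no reset: what is moved stays moved. The work goes in short steps, Python scripts to look and compute and a shell command to move; the robot and the scene stay as the last step left them, time stands still between calls to the robot, and variables do not carry over. Pictures are saved under pics/ and viewed, about 8 in all and at most 12, crops included, and the job is handed in when it is done.

```bash
mkdir -p pics; python3 - <<'E'
from plant import env, eyes
import cv2
for n in ("scene","side"):
    im=eyes.read_camera(n); cv2.imwrite(f"pics/{n}0.png",im[:,:,::-1])
    c=eyes.get_calibration(n); print(n,c["mtx"].tolist(),c["R"].round(4).tolist(),c["t"].round(4).tolist())
s=env.observe(); print({k:s[k] for k in("time","ee_pos","tool_rot","force","finger_gap")})
E
```

```text
scene [[520.7185435829876, 0.0, 320.74992206193923], [0.0, 520.7185435829876, 244.26364548080957], [0.0, 0.0, 1.0]] [[-0.7103, -0.7037, -0.0142], [-0.3921, 0.4124, -0.8223], [0.5845, -0.5785, -0.5689]] [0.2097, 0.4324, 0.5592]
side [[470.37138414620364, 0.0, 316.5465934746883], [0.0, 470.37138414620364, 233.1407975385955], [0.0, 0.0, 1.0]] [[-0.9959, -0.0891, -0.0131], [-0.0442, 0.6103, -0.7909], [0.0784, -0.7871, -0.6118]] [0.5226, 0.2878, 0.6462]
{'time': 0.1, 'ee_pos': array([0.23717908, 0.52308504, 0.23047892]), 'tool_rot': array([ 0.59466255,  0.3824884 , -0.38366364, -0.59403811]), 'force': array([ 0.29662504, -0.05093963,  0.33296137]), 'finger_gap': 0.08549504579401794}
```

View pics/scene0.png

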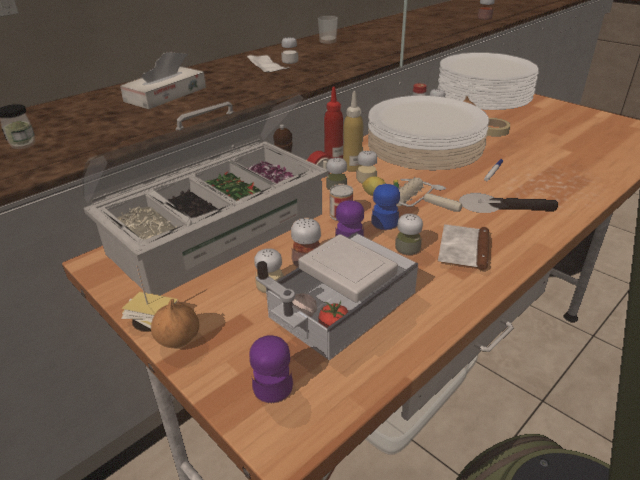

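View pics/side0.png

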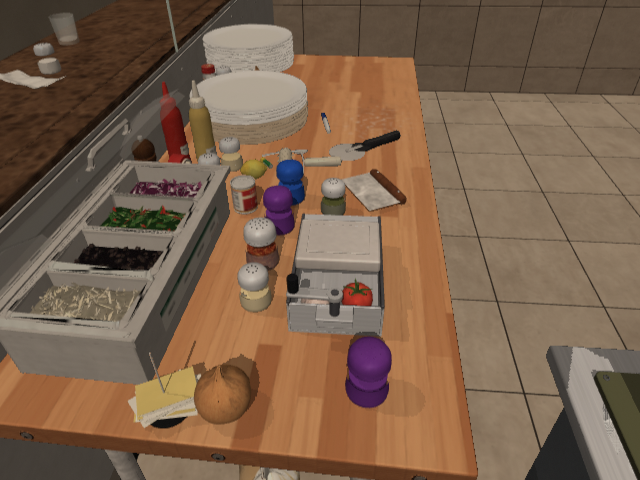

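The side and scene views show the bin (side ≈ (335,275)), with its cover pushed back and the red-tomato half open towards the camera. The latch knob is the black peg at side (292,283), with its post at (335,300). Candidates for shakers:
- White-domed red-brown flakes, side (260,243): chilli.
- White-domed green, (333,196): oregano.
- White-domed cream, (254,286): cheese.
- Purple (279,208), (368,370) and blue (290,180): the excluded lookalikes.

Next is an enlarged crop to confirm this.

```bash
python3 - <<'E'
import cv2,numpy as np
a=cv2.imread("pics/side0.png")[165:345,220:420]; b=cv2.imread("pics/scene0.png")[205:355,240:430]
cv2.imwrite("pics/c1.png",cv2.resize(a,None,fx=3.3,fy=3.3,interpolation=2)); cv2.imwrite("pics/c2.png",cv2.resize(b,None,fx=4,fy=4,interpolation=2))
E
```

```text
(no output)
```

View pics/c1.png

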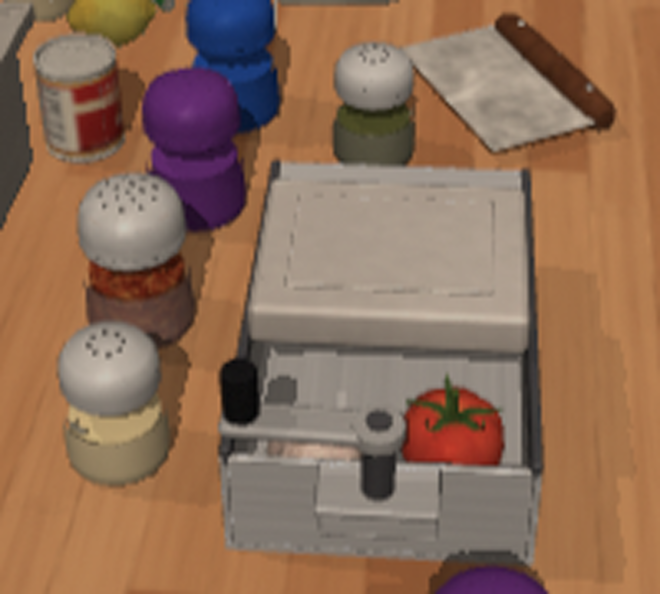

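View pics/c2.png

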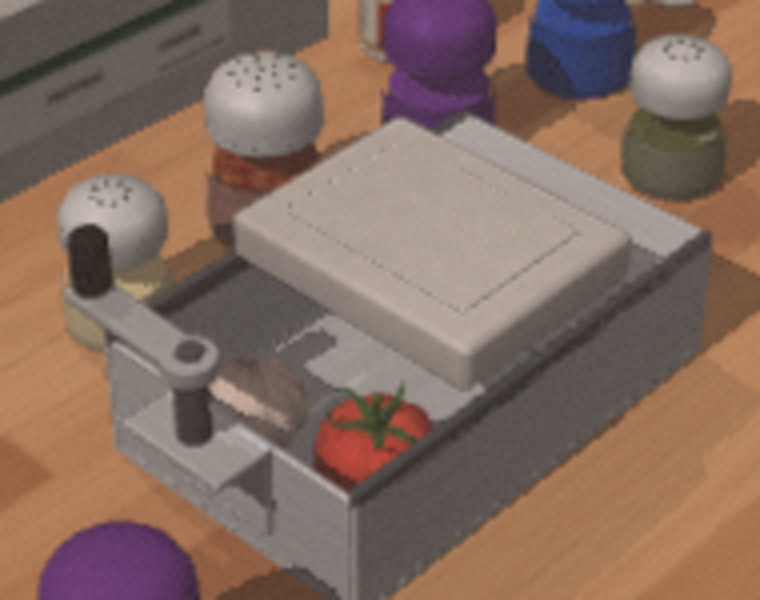

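The crops confirm chilli at c1 (135,255), oregano at (374,105) and cheese at (112,400), with the bin lying between them. I'll fit the bin pose, cover position and latch angle from the corners seen in both views.

```bash
cat > h.py <<'E'
import numpy as np, cv2
from plant import env, eyes
C={n:eyes.get_calibration(n) for n in("side","scene")}
def proj(n,X):
    c=C[n]; p=(c["mtx"]@(c["R"]@np.asarray(X,float)+c["t"])); return p[:2]/p[2]
E
cat > fit.py <<'E'
from h import *
from scipy.optimize import least_squares
s=lambda u,v:("side",u/3.3+220,v/3.3+165)
c=lambda u,v:("scene",u/4+240,v/4+205)
rim=[((-80,125,73),s(535,468),c(353,493)),((80,125,73),s(226,460),c(110,343)),((-80,-125,73),s(525,172),c(709,237)),((80,-125,73),s(277,165),c(465,117)),((0,142,114),s(380,421),c(189,352)),((-80,125,0),s(532,556),None),((80,125,0),s(230,548),None)]
kn=[(143,s(239,366),c(90,235)),(113,s(241,414),c(92,287))]
cov=[((-74,0,103),s(527,318),c(467,355)),((74,0,103),s(250,310),c(236,222)),((74,-118,103),s(272,180),c(402,119)),((-74,-118,103),s(526,182),c(630,240))]
def W(p,q):
    ca,sa=np.cos(q[2]),np.sin(q[2]); x,y,z=np.array(p)/1000
    return [q[0]+ca*x-sa*y,q[1]+sa*x+ca*y,z]
def res(q):
    r=[]
    def add(P,obs):
        for o in obs:
            if o: r.extend(proj(o[0],W(P,q))-np.array(o[1:]))
    for P,*o in rim: add(P,o)
    for z,*o in kn: add((65*np.sin(q[3]),142-65*np.cos(q[3]),z),o)
    for P,*o in cov: add((P[0],P[1]+q[4]*1000,P[2]),o)
    return np.array(r)
f=least_squares(res,[.5,.2,0,1.6,.05],loss="soft_l1"); q=f.x
print("x y yaw latch cover+y edge",q.round(4)); print(res(q).reshape(-1,2).round(1).tolist())
print("pivot",np.round(W((0,142,114),q),4),"knob",np.round(W((65*np.sin(q[3]),142-65*np.cos(q[3]),128),q),4),"strip",np.round(W((0,q[4]*1000-118,89),q),4))
# shakers: dome top centres
for nm,h,o in(("chilli",.1,[s(131,182),c(264,62)]),("oreg",.083,[s(374,47),c(682,42)]),("cheese",.083,[s(107,328),c(112,183)])):
    g=least_squares(lambda p:np.concatenate([proj(k[0],[p[0],p[1],h])-np.array(k[1:]) for k in o]),[.5,.2])
    print(nm,g.x.round(3),g.fun.round(1))
E
python3 fit.py; python3 - <<'E'
from h import *
from scipy.spatial.transform import Rotation as R
s=env.observe(); print(R.from_quat(s["tool_rot"]).as_matrix().round(3)); print(eyes.get_calibration("wrist")["t"])
for n in C: print(n,(-C[n]["R"].T@C[n]["t"]).round(3),proj(n,s["ee_pos"]))
E
```

```text
x y yaw latch cover+y edge [ 0.5074 -0.2777  0.0057  1.5194  0.0514]
[[3.1, -0.4], [0.6, 2.4], [-2.1, -3.1], [-2.2, -2.8], [2.2, -1.2], [1.4, -0.1], [-1.2, -2.1], [-0.3, -1.5], [0.0, 0.7], [-0.2, 1.6], [0.7, 2.8], [-1.1, -0.1], [0.3, -0.0], [-0.5, 0.1], [0.5, -0.4], [0.3, 0.8], [1.9, 0.6], [-0.6, 0.2], [-1.0, -0.9], [-2.7, -1.9], [-0.3, -1.7], [-1.2, -1.6], [0.6, 0.7], [1.2, -1.4]]
pivot [ 0.5066 -0.1357  0.114 ] knob [ 0.5716 -0.1387  0.128 ] strip [ 0.5078 -0.3443  0.089 ]
chilli [ 0.664 -0.334] [-0.9  0.3  0.9  0.8]
oreg [ 0.535 -0.521] [-0.9  0.2  0.7  0.8]
cheese [ 0.658 -0.224] [-1.   0.9  1.4  0.4]
[[ 0.413 -0.001 -0.911]
 [ 0.911 -0.002  0.413]
 [-0.002 -1.     0.   ]]
[-0.57411095 -0.0413763   0.37986508]
side [0.483 0.38  0.63 ] [1310.54263069 1972.15299173]
scene [-0.008  0.293  0.677] [-330.3162709   965.33279891]
```

Fitted positions in m:

| Item | x, y | Note |
|---|---|---|
| Bin | (0.507, −0.278) | yaw ≈ 0 |
| Push strip | (0.508, −0.344) | |
| Knob | (0.572, −0.139) | latch angle ≈ 1.52 |

These agree with the expected sizes to a few mm. Next I shut the fingers and swing round the base to az ≈ 0 with the tool's x along world x.

```bash
for i in 1 2; do python3 -m crank '[[0,0,-0.049,0,5,0],[0,0,-0.049,0,5,0],[0,0,-0.049,0,5,0],[0,0,-0.049,0,5,0],[0,0,-0.049,0,5,0]]' 0 20; done; python3 -m crank '[[0,0,-0.049,0,5,0],[0,0,-0.049,0,5,0],[0,0,-0.049,0,5.6,0],[0,0,0,0,0,0]]'
```

```text
time: 0.6
ee_pos: [0.4396, 0.3852, 0.2308]
tool_rot: [0.664, 0.244, -0.244, -0.664]
force: [1.2, 0.5, -0.2]
finger_gap: 0.0122
time: 1.1
ee_pos: [0.5628, 0.1752, 0.2307]
tool_rot: [-0.701, -0.095, 0.095, 0.701]
force: [-0.3, 0.2, 0.8]
finger_gap: -0.0004
time: 1.5
ee_pos: [0.5894, 0.0266, 0.2307]
tool_rot: [0.708, -0.003, 0.003, -0.706]
force: [0.6, 0.4, 0.4]
finger_gap: 0.0001
```

```bash
python3 -m crank '[[-0.009,0,-0.046,0,0,0],[-0.009,0,-0.046,0,0,0],[-0.009,0,-0.046,0,0,0],[-0.009,0,-0.046,0,0,0],[-0.009,0,-0.046,0,0,0]]'; python3 -m crank '[[-0.009,0,-0.046,0,0,0],[-0.009,0,-0.046,0,0,0],[-0.009,0,-0.046,0,0,0],[-0.009,0,-0.046,0,0,0],[0,0,0,0,0,0]]'; python3 -m crank '[[0,0.035,0,0,0,0],[0,0.035,0,0,0,0],[0,0.03,0,0,0,0],[0,0,0,0,0,0]]'
python3 - <<'E'
from h import *
for n in("side","scene"):
    im=eyes.read_camera(n); cv2.imwrite(f"pics/{n}1.png",im[:,:,::-1])
a=cv2.imread("pics/side1.png")[120:340,220:480];b=cv2.imread("pics/scene1.png")[150:370,240:500]
cv2.imwrite("pics/d.png",cv2.resize(np.hstack([a,b]),None,fx=1.53,fy=1.53,interpolation=2))
E
```

```text
time: 2.0
ee_pos: [0.5433, -0.198, 0.231]
tool_rot: [-0.707, -0.0, 0.001, 0.707]
force: [0.8, -0.9, -0.1]
finger_gap: 0.0001
time: 2.5
ee_pos: [0.5068, -0.3867, 0.2305]
tool_rot: [0.708, -0.002, 0.001, -0.706]
force: [-0.4, 1.3, 0.1]
finger_gap: 0.0001
time: 2.9
ee_pos: [0.5051, -0.3774, 0.1263]
tool_rot: [-0.704, 0.003, 0.003, 0.71]
force: [-1.0, 0.1, -0.0]
finger_gap: -0.0004
```

View pics/d.png

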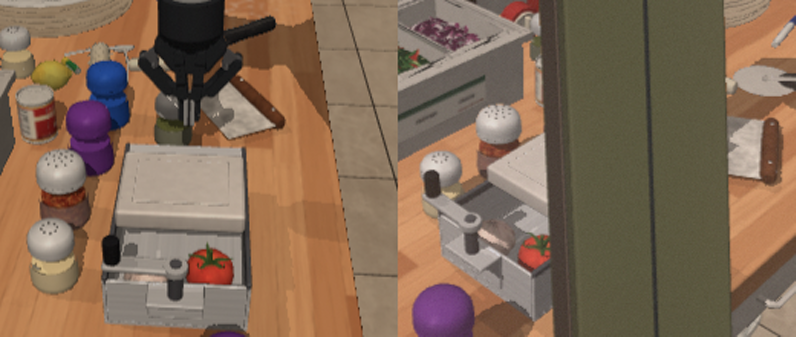

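The side view shows the gripper hanging behind the cover at d (185,110). The scene view is blocked by the arm. TCP y drifted about 9 mm during the descent, so I'll back off a little and go down slowly.

```bash
python3 -m crank '[[0,0,-0.005,0,0,0],[0,0.015,0,0,0,0],[0,0.015,0,0,0,0],[0,0,0,0,0,0]]'; python3 -m crank '[[0,0.008,0,0,0,0],[0,0.007,0,0,0,0],[0,0,0,0,0,0]]';python3 -m crank '[[0,0,0,0,0,0],[0,0,0,0,0,0]]'; python3 -c "
from h import *
print(env.observe()['qpos'].round(3))"
```

```text
time: 3.4
ee_pos: [0.508, -0.3862, 0.1016]
tool_rot: [0.707, 0.0, -0.0, -0.707]
force: [0.4, 0.5, -0.5]
finger_gap: -0.0002
time: 3.7
ee_pos: [0.5077, -0.3859, 0.086]
tool_rot: [-0.707, 0.0, 0.0, 0.707]
force: [0.7, -0.0, 0.5]
finger_gap: 0.0001
time: 3.9
ee_pos: [0.5082, -0.3863, 0.0867]
tool_rot: [0.707, 0.0, 0.0, -0.707]
force: [0.5, 0.5, -0.0]
finger_gap: 0.0001
[-0.716  0.522  1.545  0.     1.073 -0.716]
```

```bash
python3 -m crank '[[0,0.004,0,0,0,0],[0,0,0.015,0,0,0],[0,0,0.01,0,0,0],[0,0,0.01,0,0,0],[0,0,0,0,0,0]]'; python3 -m crank '[[0,0,0.01,0,0,0],[0,0,0.01,0,0,0],[0,0,0.01,0,0,0],[0,0,0.01,0,0,0]]';python3 -m crank '[[0,0,0.005,0,0,0],[0,0,0.005,0,0,0],[0,0,0,0,0,0]]'
```

```text
time: 4.4
ee_pos: [0.5077, -0.3491, 0.0823]
tool_rot: [-0.707, -0.0, 0.001, 0.707]
force: [0.6, 0.1, 0.1]
finger_gap: -0.0001
time: 4.8
ee_pos: [0.5081, -0.3106, 0.0826]
tool_rot: [0.707, 0.0, 0.0, -0.707]
force: [-0.6, -3.3, 0.6]
finger_gap: 0.0
time: 5.1
ee_pos: [0.5079, -0.2998, 0.0823]
tool_rot: [-0.707, -0.0, 0.0, 0.708]
force: [0.7, -0.0, -0.2]
finger_gap: -0.0001
```

```bash
for i in 1 2 3; do python3 -m crank '[[0,0,0.004,0,0,0],[0,0,0.003,0,0,0]]' | egrep 'ee_pos|force'; done
```

```text
ee_pos: [0.5079, -0.2942, 0.0823]
force: [-0.3, -2.6, 1.1]
ee_pos: [0.5079, -0.287, 0.0823]
force: [-0.9, -2.6, 0.6]
ee_pos: [0.5081, -0.2864, 0.0826]
force: [-5.0, -25.7, -7.6]
```

The force jumped to 26 N at TCP y = −0.286, which puts the strip near bin y ≈ +2 mm and agrees with the hard stop. I'll back off, rise and look.

```bash
python3 -m crank '[[0,0,0,0,0,0],[0,0,-0.02,0,0,0],[0,0,-0.02,0,0,0],[0,-0.04,0,0,0,0],[0,-0.045,0,0,0,0]]'; python3 -m crank '[[0,-0.045,0,0,0,0],[0,0,0,0,0,0],[0,0,0,0,0,0]]'
python3 - <<'E'
from h import *
im=eyes.read_camera("side")[:,:,::-1]; cv2.imwrite("pics/s2.png",cv2.resize(im[180:350,220:420],None,fx=3.3,fy=3.3,interpolation=2))
E
```

```text
time: 6.2
ee_pos: [0.5066, -0.3198, 0.1657]
tool_rot: [-0.705, 0.002, 0.001, 0.709]
force: [1.1, -0.7, 0.3]
finger_gap: -0.0003
time: 6.5
ee_pos: [0.5087, -0.3206, 0.2137]
tool_rot: [0.707, 0.001, 0.001, -0.707]
force: [0.3, 0.4, -0.3]
finger_gap: -0.0
```

View pics/s2.png

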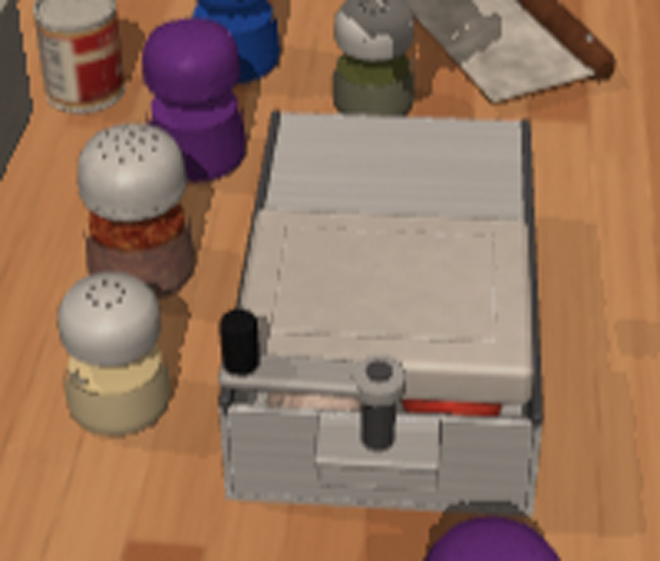

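```bash
cat >> fit.py <<'E'
print("cover now")
s2=lambda u,v:np.array([u/3.3+220,v/3.3+180])
for e in(.10,.105,.11,.115,.12,.125,.13):
    P=[(-74,e*1e3,103),(74,e*1e3,103),(-74,e*1e3,76),(0,e*1e3-118,103)]
    print(e,[((proj("side",W(p,q))-[220,180])*3.3).round(0).tolist() for p in P])
E
python3 fit.py | sed -n '/cover now/,$p'
python3 - <<'E'
import cv2
a=cv2.imread("pics/s2.png")
# vertical gray profile at column x=300 and 460 
for x in (310,470): print(x,[int(v) for v in a[195:430:5,x-8:x+8].mean(axis=(1,2))])
E
```

```text
cover now
0.1 [[536.0, 336.0], [235.0, 322.0], [532.0, 376.0], [395.0, 182.0]]
0.105 [[536.0, 343.0], [234.0, 329.0], [532.0, 383.0], [395.0, 187.0]]
0.11 [[536.0, 350.0], [232.0, 336.0], [532.0, 390.0], [394.0, 193.0]]
0.115 [[537.0, 358.0], [231.0, 343.0], [533.0, 397.0], [394.0, 198.0]]
0.12 [[537.0, 365.0], [230.0, 350.0], [533.0, 405.0], [393.0, 204.0]]
0.125 [[537.0, 373.0], [228.0, 357.0], [533.0, 412.0], [393.0, 210.0]]
0.13 [[538.0, 380.0], [227.0, 364.0], [533.0, 420.0], [393.0, 216.0]]
310 [158, 162, 159, 147, 155, 158, 159, 159, 158, 159, 159, 159, 159, 159, 158, 158, 159, 158, 157, 158, 158, 157, 159, 160, 160, 159, 161, 159, 140, 161, 161, 161, 149, 142, 140, 142, 140, 148, 164, 111, 133, 164, 161, 159, 144, 124, 123]
470 [157, 156, 160, 157, 150, 148, 160, 161, 159, 163, 162, 161, 161, 162, 162, 164, 163, 163, 164, 165, 165, 164, 163, 164, 165, 165, 166, 165, 162, 153, 168, 166, 167, 168, 184, 183, 142, 131, 130, 127, 125, 114, 75, 79, 89, 141, 124]
```

The cover's top edge at crop row ≈ 372 and its rear edge at row ≈ 212 give a +y edge at bin y ≈ 0.122–0.126. That is about 71 mm of travel, with the stop felt, so the cover is shut; the latch is unmoved. Next I go behind (+y of) the knob.

```bash
python3 -m crank '[[0.0127,0,0.044,0,0,0],[0.0127,0,0.044,0,0,0],[0.0127,0,0.044,0,0,0],[0.0127,0,0.044,0,0,0],[0.0127,0,0.044,0,0,0]]' |egrep "time|ee_pos"; python3 -m crank '[[0,0,0,0,0,0],[0,0.03,0,0,0,0],[0,0.03,0,0,0,0],[0,0.02,0,0,0,0],[0,0.01,0,0,0,0]]'|egrep "time|ee_pos|force"; python3 -m crank '[[0,0,0,0,0,0],[0,0,0,0,0,0]]'
python3 - <<'E'
from h import *
im=eyes.read_camera("side")[:,:,::-1]; cv2.imwrite("pics/s3.png",cv2.resize(im[180:350,220:420],None,fx=3.3,fy=3.3,interpolation=2))
E
```

```text
time: 7.05
ee_pos: [0.5702, -0.098, 0.2097]
time: 7.55
ee_pos: [0.5683, -0.0999, 0.1183]
force: [-0.7, 0.1, 0.3]
time: 7.75
ee_pos: [0.5715, -0.1005, 0.1222]
tool_rot: [-0.707, 0.0, 0.0, 0.707]
force: [0.1, -0.1, 0.5]
finger_gap: -0.0001
```

View pics/s3.png

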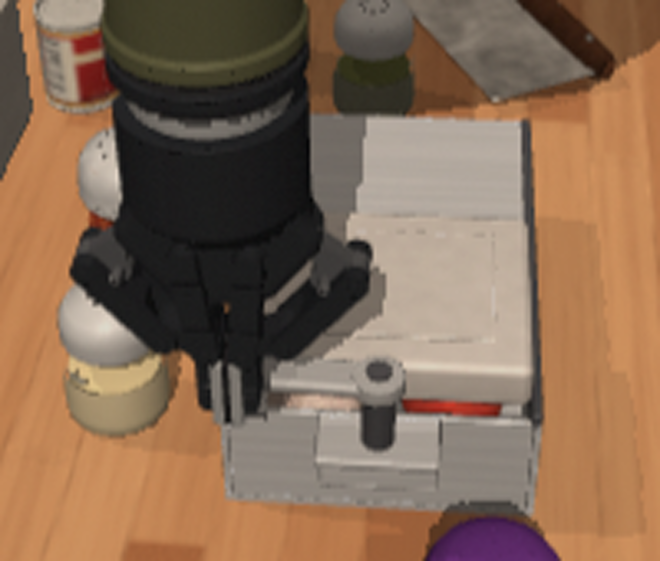

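The shut fingers, tips at crop (228,415), stand in front of the knob on its +y side and clear of the arm. I'll approach gently.

```bash
python3 -m crank '[[0,0,-0.006,0,0,0],[0,0,-0.006,0,0,0],[0,0,0,0,0,0]]'|egrep "ee_pos|force"; python3 -m crank '[[0,0,-0.004,0,0,0],[0,0,-0.004,0,0,0],[0,0,0,0,0,0]]'|egrep "time|ee_pos|force"; python3 -m crank '[[0.0015,0,-0.0057,0,5,0],[0.0015,0,-0.0057,0,5,0],[0.0015,0,-0.0057,0,5,0]]'
```

```text
ee_pos: [0.572, -0.1133, 0.1232]
force: [0.5, -0.4, -0.3]
time: 8.4
ee_pos: [0.5715, -0.1206, 0.1225]
force: [0.1, 0.6, -0.8]
time: 8.7
ee_pos: [0.5739, -0.1369, 0.1221]
tool_rot: [-0.701, 0.094, -0.093, 0.701]
force: [-0.8, 1.6, 0.7]
finger_gap: -0.0001
```

Contact at about 1.6 N, and the tool is following the arc. I'll carry on.

```bash
python3 -m crank '[[0.0013,0,-0.0057,0,5,0],[0.0013,0,-0.0057,0,5,0],[0.0013,0,-0.0057,0,5,0],[0.0013,0,-0.0057,0,5,0],[0.0013,0,-0.0057,0,5,0]]'; python3 -m crank '[[0.0013,0,-0.0057,0,5,0],[0.0013,0,-0.0057,0,5,0],[0.0013,0,-0.0057,0,5,0],[0.0013,0,-0.0057,0,5,0]]'; python3 - <<'E'
from h import *
from scipy.spatial.transform import Rotation as R
s=env.observe(); M=R.from_quat(s["tool_rot"]).as_matrix(); d=np.array(s["ee_pos"])-[.5066,-.1357,.114]
t=M.T@d; k=np.array([t[0],0,t[2]-.020]); w=M@k; print(t.round(4),"a deg if offset 20:",np.degrees(np.arctan2(w[0],-w[1])))
im=eyes.read_camera("side")[:,:,::-1]; cv2.imwrite("pics/s4.png",cv2.resize(im[180:350,220:420],None,fx=3.3,fy=3.3,interpolation=2))
E
```

```text
time: 9.2
ee_pos: [0.5679, -0.1652, 0.122]
tool_rot: [-0.664, 0.244, -0.243, 0.664]
force: [-0.8, 1.0, 0.4]
finger_gap: 0.0002
time: 9.6
ee_pos: [0.555, -0.1845, 0.1221]
tool_rot: [-0.611, 0.355, -0.354, 0.612]
force: [0.9, 1.7, 0.2]
finger_gap: -0.0001
[ 0.0664 -0.0081  0.0178] a deg if offset 20: 27.903411794013877
```

View pics/s4.png

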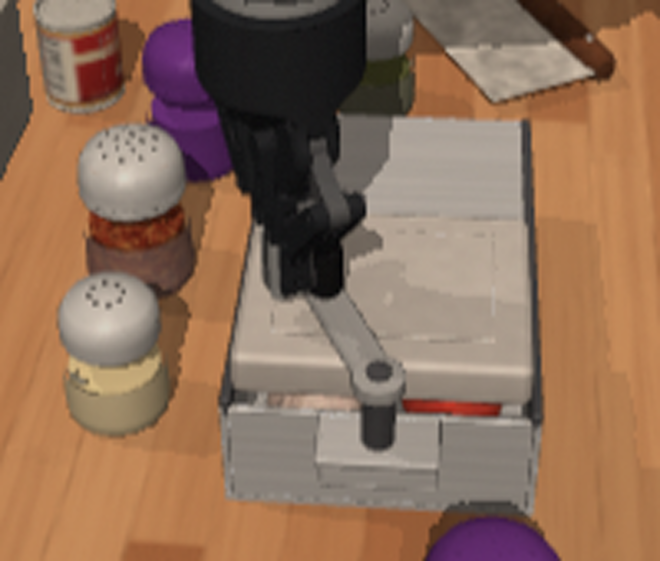

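The latch arm follows, with the knob at crop (328,270) beside the fingers; the angle is about 28°. I'll go on in smaller steps while watching the force.

```bash
cat > a.py <<'E'
from h import *
from scipy.spatial.transform import Rotation as R
s=env.observe(); M=R.from_quat(s["tool_rot"]).as_matrix(); d=np.array(s["ee_pos"])-[.5066,-.1357,.114]
t=M.T@d; w=M@np.array([t[0],0,t[2]-.020]); print(t.round(4),"a deg:",np.degrees(np.arctan2(w[0],-w[1])).round(1))
E
python3 -m crank '[[0.0013,0,-0.0057,0,5,0],[0.0013,0,-0.0057,0,5,0],[0.0013,0,-0.0057,0,5,0]]'|egrep "ee_pos|force"; python3 -m crank '[[0.0006,0,-0.0028,0,2.5,0],[0,0,0,0,0,0]]'|egrep "ee_pos|force"; python3 a.py;  python3 -m crank '[[0.0006,0,-0.0028,0,2.5,0],[0,0,0,0,0,0]]'|egrep "ee_pos|force"; python3 a.py
```

```text
ee_pos: [0.5416, -0.1953, 0.1222]
force: [1.9, 1.4, -0.2]
ee_pos: [0.5386, -0.197, 0.1223]
force: [0.2, -0.1, 0.1]
[ 0.0668 -0.0083  0.0178] a deg: 10.7
ee_pos: [0.5363, -0.1982, 0.1223]
force: [1.0, 0.2, 1.0]
[ 0.0668 -0.0083  0.0183] a deg: 8.6
```

```bash
for i in 1 2 3; do python3 -m crank '[[0.0003,0,-0.002,0,1.5,0],[0,0,0,0,0,0]]'|egrep "ee_pos|force"; done; python3 a.py
```

```text
ee_pos: [0.5344, -0.199, 0.1223]
force: [1.4, -0.1, -1.2]
ee_pos: [0.5323, -0.1998, 0.1224]
force: [1.7, 0.1, -1.5]
ee_pos: [0.5302, -0.2002, 0.1224]
force: [1.2, -0.1, -0.7]
[ 0.0665 -0.0084  0.0173] a deg: 3.2
```

```bash
for i in 1 2; do python3 -m crank '[[0,0,-0.0015,0,0,0],[0,0,0,0,0,0]]'|egrep "ee_pos|force"; done; python3 a.py
```

```text
ee_pos: [0.5287, -0.2002, 0.1224]
force: [0.7, -0.1, -0.9]
ee_pos: [0.5281, -0.2003, 0.1225]
force: [4.6, 0.1, -1.5]
[ 0.0664 -0.0084  0.0153] a deg: 1.4
```

The stop is felt: force rose to 4.6 N and the tool advanced less than commanded. I'll retreat sideways, rise and look.

```bash
python3 -m crank '[[0,0,0.01,0,0,0],[0,0,0.015,0,0,0],[0,-0.03,0,0,0,0],[0,-0.04,0,0,0,0],[0,-0.04,0,0,0,0]]'|egrep "ee_pos|force"; python3 -m crank '[[0,0,0.03,0,0,0],[0,0,0.04,0,0,0],[0,0,0.04,0,0,0],[0,0,0,0,0,0],[0,0,0,0,0,0]]'
python3 - <<'E'
from h import *
im=eyes.read_camera("side")[:,:,::-1]; cv2.imwrite("pics/s5.png",cv2.resize(im[165:345,220:420],None,fx=3.3,fy=3.3,interpolation=2))
E
```

```text
ee_pos: [0.5523, -0.1972, 0.2326]
force: [0.9, -0.1, 0.4]
time: 12.35
ee_pos: [0.6623, -0.1866, 0.231]
tool_rot: [0.524, -0.476, 0.474, -0.523]
force: [-0.3, -0.9, 0.2]
finger_gap: -0.0001
```

View pics/s5.png

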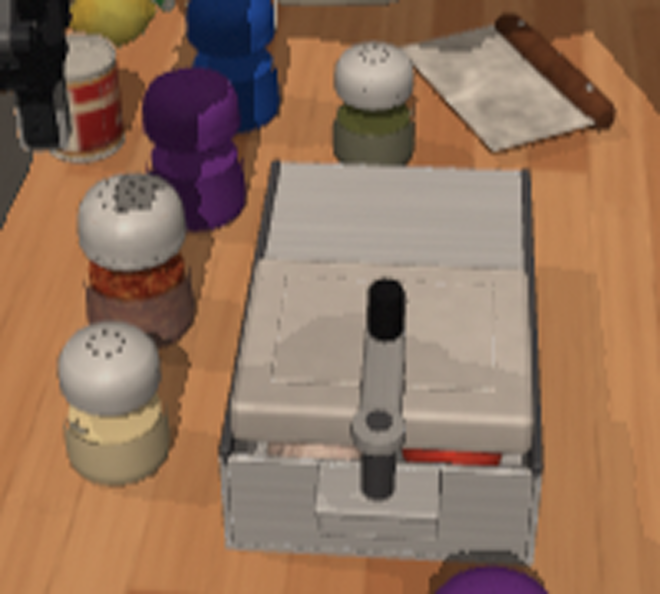

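The latch lies straight across the shut cover (knob at crop (386,310), pivot at (380,425)). All three shakers sit at the same pixels as at the start, and the robot is clear.

```bash
python3 -c "
from plant import env
print(env.finish_job(), env.observe()['time'])"
```

```text
the job is handed in; nothing more can be done
the job is handed in; nothing more can be done
```

The bin is closed and the job is handed in at about 12.4 s of the 48 s; no verdict is reported.

- **Cover:** I pushed the cover by its red strip with shut fingertips until the force jumped to about 26 N. It had travelled roughly 71 mm. The picture puts its +y edge at bin y ≈ 0.122–0.126 m, and single edges gave from 0.119 to 0.126 m. A thin strip of tomato still shows under the cover's front edge, which fits the gap I estimate between cover and rim at that position.
- **Latch:** I then pushed the knob round its arc with the shut fingers at about 1–2 N, and felt the stop at 4.6 N. The calculated angle is about 1.4°, and the last picture shows the arm straight across.
- **Shakers and robot:** The last picture shows all three shakers upright at their starting pixels, and the arm well clear with no contact force.

Some checks disagreed slightly. The bin-pose fit left residuals of up to about 4 px, and a few tool-position readings taken during motion strayed by up to 9 mm and settled when held still. Neither affected the result.

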